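Clip the spring-hook temperature probe to the sensing post

TASK

Clip the white spring-hook temperature probe onto the slim round steel post of the warming plate: squeeze its plunger against its housing so that the hook comes out, set the probe down upright and flat on the plate with that post between nose and hook, and let go so that the spring pulls the hook tight on the post. The square post and the thick round stub are not for it.

Things in the scene. Friction and masses are not known exactly. Their poses are not given: they have to be found in the camera images.
- probe: White clip-on probe, 160 g, on the bench; not the lower logger with a needle. Origin: centre of its 32 x 44 mm housing's underside; x to the hook, z up. Housing 60 high, front face at x = +16; below, a nose 26 wide, 18 high runs to x = +58. Behind: round plunger button, 24 mm, centre y = 0, z = 44, back face x = -40 (-16 pressed in). Squeeze button and front face from above, at height 44.
- plunger (a joint): How far plunger and hook, one piece, are pushed to the probe's +x (m): 0 released, 0.024 fully squeezed; the spring pushes back with 2 to 8 N. Button back to housing front face: 56 mm released, 32 mm squeezed. About 0.006 when closed on the post. On release it springs back.
- probe_mouth (a point): Middle of the fully opened hook mouth, at the underside's height, 72 mm ahead of the probe's origin: the post should stand here as the probe is lowered. The J hook is a 6 mm steel bar at height 10, beside the nose at y = +17, then across to y = -14. Gap from nose front to cross bar: 4 mm released, 28 mm squeezed. Free beside the bar: y up to +14.
- post_round: Slim round steel post, 10 mm thick, 34 high; origin: centre of its foot on the top (50 mm high) of a fixed 240 mm square warming plate; x, y along the plate's sides. In its row along y, 65 mm apart in any order: an 18 mm square post and a 28 mm stub, not to be used. The probe stands on the plate on the -x side, nose to +x: free for 130 mm, on the other side are vials.
Mind the look-alikes: they are no part of the job. Leave any blue or orange look-alike of the probe alone.

How it is judged:
On the way:
1. the squeezed-out hook is around the slim round post, the probe down on or close to the plate (value of joint plunger above 0.01 m and x of post_round in the frame of probe between 0.058 and 0.088 m and y of post_round in the frame of probe between -0.018 and 0.018 m and z of post_round in the frame of probe above -0.018 m), for 0.05 s.
At the end, for the whole second after the job is handed in: The probe stands upright (within about 8 degrees), flat on the warming plate (within 6 mm) and at rest, with the slim round post pinched between nose and hook: post axis 58 to 68 mm ahead of the probe's origin and within 18 mm of its middle line, plunger at 3 to 10 mm (value of joint plunger between 0.003 and 0.01 m and x of post_round in the frame of probe between 0.058 and 0.068 m and y of post_round in the frame of probe between -0.018 and 0.018 m and z of post_round in the frame of probe between -0.006 and 0.006 m and angle between probe's own z axis and vertical below 0.15 rad and linear speed of probe below 0.02 m/s); the robot touches nothing.
It also fails if it takes over 35 s, if anything falls off the work surface, if the arm or the gripper's body presses on something with over 40 N, if the wrist force passes 120 N, or if a joint passes its speed limit or range.

ROBOT

A 6-joint arm with a two-finger parallel gripper is mounted at the origin on the work surface. World frame = base frame: x ahead of the robot, y to its left, z up, the work surface at z = 0. Lengths are in m, angles in rad, forces in N, time in s.
With the tool pointing down it reaches from about 0.3 to 0.775 m from the base axis. Payload 14.6 kg.
Tool frame: the origin (TCP) lies at the very end of the fingers, on their centre line; the grasp point (between the pads) lies 19 mm behind it (hold_point_z is the distance from the TCP to the grasp point, in m); z points along the fingers, y is the line along which they close (so a half turn about z gives the same grasp; the last joint's range is limited). The gripper opens to 85 mm and grips with 20 to 120 N. Pads are 22 mm wide; open, the fingers measure 114 mm over their backs; the gripper's body (76 mm by 85 mm) begins 54 mm behind the grasp point. The pads swing forward as they close: fully open they stand 13 mm farther back than shut.
Start: joints at [-1.379, 0.3, 1.521, -0, 1.321, -0.067], TCP at [0.141, -0.532, 0.231] pointing down, gripper open.
Joint ranges: [-3.03, 3.03], [-0.79, 2.21], [0.23, 2.52], [-1.04, 4.18], [0, 3.07], [-2.55, 2.55]. Speed limits (rad/s): [2.22, 2.22, 2.57, 3.14, 3.14, 3.14].

INTERFACE

Orientations are given as a rotation vector (axis times angle).
In Python, from bench import * gives the robot as it stands. The module is installed in compiled form; this text tells all that it offers. Calls block until the motion is done:
- move_pose(position, orientation): joint-space move of the TCP to a pose.
- line_to(position, attitude=None, speed=0.15): straight line of the TCP; attitude=None keeps the orientation; speed is the mean speed in m/s.
- set_joints(angles): joint-space move.
- gripper_to(opening): finger opening in m; the grip force is fixed at half the most; returns when the fingers have stopped.
- pause(seconds).
- ik(position, orientation): joint angles nearest the present ones, or None.
- get_image(name): name is "side" or "top" or "wrist"; returns (picture, depth): 480x640x3 uint8, blue, green, red; 480x640 float32, m along the optical axis (not along the pixel's ray), 0 where there is no reading.
- calibration(name): a dict with "fovy" (degrees; the focal length in pixels is half the picture's height over the tangent of half this angle, whatever the lens; pixels are square), "cx", "cy" (the principal point, pixels), "cam_to_world" (4x4, takes a point from camera to world coordinates). Camera axes: x right, y down, z forward; pixel columns grow to the right and rows downward; lengths in m; the calibration is good to about 2 mm. A picture is of the moment at which its call begins: read the wrist's pose just before it. calibration takes no time and is no camera call; for the wrist camera it gives the pose at the moment of the call.
A pose or a line that the arm cannot do raises Unreachable and nothing moves.
- close_job(): hands the job in; it is judged then, once.
Trained networks look in the newest picture that a camera, given by its name, has taken for a name from the list of things; names that differ only in an ending like _2 or _b are one class to them, and where a whole thing is asked for, a point or a joint stands for the part that bears it (a point fixed in the world has none). Each returns a list of dicts, best first, with "conf" (0 to 1); they miss things now and then, are a little off and sometimes report something else, mostly with a low value. They report only what shows in the picture. A call takes as long as a camera call. They do not tell look-alikes from the thing itself.
- boxes_of(query, camera): "location" ([x, y, z] in m, in world coordinates, good to about 4 mm: the middle of the surface that is visible of it).
Readings, each from a call of its own:
- current_time_s(): time.
- current_joint_positions(): joint angles.
- current_joint_velocities(): joint speeds.
- current_joint_efforts(): joint torques, N m.
- current_tool_pos(): TCP position.
- current_ee_rot(): TCP orientation.
- current_wrist_force(): force on the tool from outside, world axes, zero at the start.
- current_wrist_torque(): the same for the moment, N m.
- current_width(): finger opening in m.
- current_grip_force(): force on a finger pad.
Only numpy, scipy, OpenCV 4.12 (cv2) and the standard library are available. Lean on these libraries where they do the work, as an engineer would, in place of code of your own. Each camera call takes 0.05 s, during which the arm holds its last target. There are 200 camera calls.

## Working session

There is one attempt and no reset: what is moved stays moved. The work goes in short steps, each a Python script; the robot and the scene stay as the last script left them, time stands still between calls to the robot, and variables do not carry over. Pictures are saved under pics/ and viewed, at most 10 in all, crops included, and the job is handed in when it is done.

```bash
mkdir -p pics; cat > h.py <<'E'
from bench import *
import numpy as np, cv2
def cloud(name):
    im,d=get_image(name); c=calibration(name)
    f=240/np.tan(np.radians(c["fovy"])/2)
    v,u=np.mgrid[0:480,0:640]
    p=np.stack([(u-c["cx"])/f*d,(v-c["cy"])/f*d,d,np.ones_like(d)],-1)@np.array(c["cam_to_world"]).T
    p=p[...,:3]; p[d==0]=np.nan
    return im,p
E
python3 - <<'E'
from h import *
for n in ("top","side"):
    im,p=cloud(n); cv2.imwrite(f"pics/{n}0.png",im); np.save(f"{n}0.npy",p)
    for q in ("probe","post_round","plunger"):
        print(n,q,[(np.round(b["location"],3).tolist(),round(b["conf"],2)) for b in boxes_of(q,n)])
print(current_time_s())
E
```

```text
top probe [([0.324, -0.229, 0.038], 0.88), ([0.538, -0.091, 0.044], 0.74), ([0.478, -0.217, 0.041], 0.71)]
top post_round [([0.583, 0.277, 0.076], 0.53)]
top plunger [([0.536, -0.072, 0.013], 0.77), ([0.304, -0.237, 0.009], 0.53), ([0.498, -0.212, 0.015], 0.47)]
side probe [([0.327, -0.218, 0.034], 0.79), ([0.476, -0.216, 0.025], 0.69), ([0.536, -0.086, 0.03], 0.6)]
side post_round [([0.576, 0.282, 0.076], 0.66)]
side plunger [([0.486, -0.21, 0.013], 0.54), ([0.524, -0.056, 0.008], 0.48)]
0.4
```

View pics/top0.png

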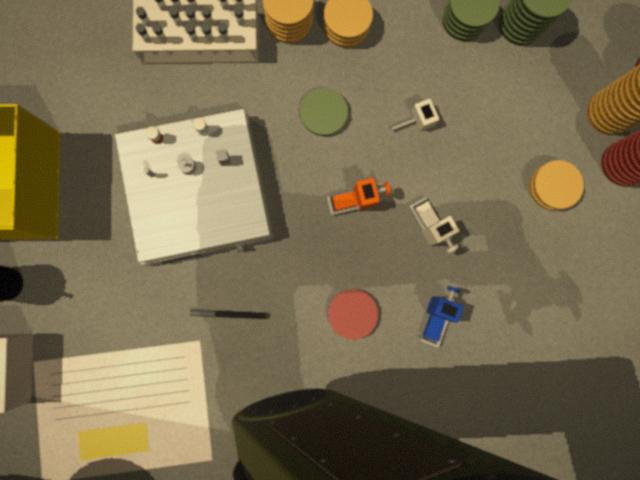

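View pics/side0.png

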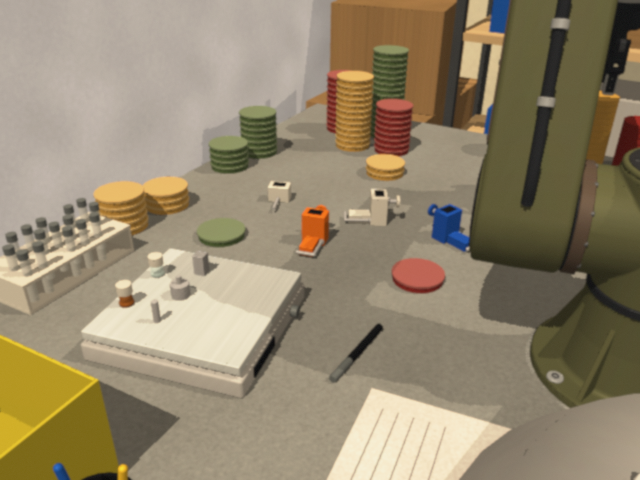

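The top view shows the white probe with its housing at (443,230), nose to (425,205) and button at (455,247). The slim post is at (149,168), the stub at (187,162) and the square post at (223,156). The vials lie on the image-up side, which is world +x. The side view agrees. Next I get the poses from the point cloud.

```bash
cat > m.py <<'E'
from h import *
import sys
def sel(p,c,r,lo,hi):
    m=(np.hypot(p[...,0]-c[0],p[...,1]-c[1])<r)&(p[...,2]>lo)&(p[...,2]<hi); return p[m]
def rect(q):
    (c,s,a)=cv2.minAreaRect((q[:,:2]*1000).astype(np.float32)); return np.round(c,1),np.round(s,1),round(a,1)
E
python3 - <<'E'
from m import *
for n in("top","side"):
    p=np.load(n+"0.npy"); print(n)
    for a,lo,hi in (("house",.053,.07),("nose",.012,.024)):
        q=sel(p,(.478,-.217),.09,lo,hi); print(a,len(q),rect(q),q.mean(0).round(4))
    m=(np.hypot(p[...,0]-.55,p[...,1]-.27)<.22)&(p[...,2]>.044)&(p[...,2]<.056); print("plate",rect(p[m]))
    m=((np.hypot(p[...,0]-.57,p[...,1]-.26)<.14)&(p[...,2]>.065)).astype(np.uint8)
    k,l,st,ce=cv2.connectedComponentsWithStats(m)
    for i in range(1,k):
        q=p[l==i]
        if len(q)>8: print(ce[i].round(),len(q),rect(q),q[:,2].max().round(3),np.median(q[q[:,2]>q[:,2].max()-.006],0).round(4))
E
```

```text
top
house 504 (array([ 465.8, -238.5]), array([55.7, 45.7]), 28.0) [ 0.4737 -0.2327  0.0599]
nose 470 (array([ 497.5, -216.5]), array([83.5, 35.1]), 25.4) [ 0.5066 -0.2116  0.017 ]
plate (array([556.8, 285.2]), array([244.9, 402.9]), 7.0)
[199. 125.] 154 (array([662.1, 185.8]), array([20. , 19.9]), 1.1) 0.089 [0.6626 0.1868 0.0854]
[152. 133.] 169 (array([648.9, 266.1]), array([21.5, 20.9]), 23.2) 0.088 [0.6486 0.2663 0.085 ]
[222. 156.] 150 (array([607.8, 148.1]), array([19.5, 17.9]), 11.3) 0.087 [0.6074 0.1483 0.0844]
[185. 164.] 216 (array([595.5, 212.5]), array([27.4, 26. ]), 89.4) 0.087 [0.5964 0.2123 0.0848]
[147. 171.] 49 (array([584.4, 275.7]), array([9.8, 8.9]), 10.4) 0.086 [0.5838 0.2756 0.0837]
side
house 219 (array([ 466., -238.]), array([54.5, 49.6]), 27.9) [ 0.4729 -0.2292  0.0586]
nose 306 (array([ 496.3, -215.4]), array([82.8, 44.5]), 30.1) [ 0.4944 -0.2122  0.0167]
plate (array([555.2, 284.4]), array([243.5, 404.4]), 7.5)
[200. 259.] 234 (array([607.2, 148.2]), array([20.5, 22.6]), 12.1) 0.085 [0.6059 0.1507 0.0828]
[155. 260.] 220 (array([661.9, 186.6]), array([22.3, 22.8]), 2.2) 0.086 [0.6602 0.1886 0.0838]
[179. 284.] 246 (array([594.5, 213.1]), array([27.4, 26.6]), 44.6) 0.084 [0.5943 0.213  0.0821]
[123. 289.] 262 (array([647.6, 266.6]), array([21.6, 22.6]), 45.6) 0.086 [0.6465 0.2678 0.0839]
[154. 306.] 101 (array([583.1, 276.6]), array([10.2,  9.7]), 30.3) 0.085 [0.5821 0.2768 0.0826]
```

```bash
cat >> m.py <<'E'
from scipy.spatial.transform import Rotation as Ro
def ori(deg,s=1):
    a=np.radians(deg); y=s*np.array([np.cos(a),np.sin(a),0]); z=np.array([0,0,-1.])
    return Ro.from_matrix(np.stack([np.cross(y,z),y,z],1)).as_rotvec()
E
python3 - <<'E'
from m import *
for s in (1,-1):
    for xy,z,a in (((.474,-.233),.2,28),((.51,.262),.1,10.5)): print(s,ik((*xy,z),ori(a,s)))
p=np.load("top0.npy"); q=sel(p,(.478,-.217),.06,.058,.07); print(rect(q),q.mean(0))
s=1 if ik((.474,-.233,.2),ori(28,1)) is not None else -1
E
```

```text
1 [-5.26225061e-01  2.79435849e-01  1.62244194e+00 -4.44089210e-16
  1.23971487e+00 -1.01491725e+00]
1 [ 4.10690164e-01  4.89235199e-01  1.58263927e+00 -8.88178420e-16
  1.06971819e+00  2.27430593e-01]
-1 [-5.26225061e-01  2.79435849e-01  1.62244194e+00 -8.88178420e-16
  1.23971487e+00  2.12667540e+00]
-1 None
(array([ 466. , -237.4]), array([54.3, 44.1]), 27.8) [ 0.4758107  -0.23204044  0.06054393]
```

```bash
python3 - <<'E'
from m import *
move_pose((.468,-.238,.22),ori(28)); pause(.3)
im,p=cloud("wrist"); cv2.imwrite("pics/w1.png",im); np.save("w1.npy",p)
for lo,hi in((.0585,.066),(.053,.066),(.013,.022)):
    q=sel(p,(.478,-.225),.1,lo,hi); print(lo,len(q),rect(q) if len(q) else 0)
print(current_time_s())
E
```

```text
0.0585 2488 (array([ 475. , -233.8]), array([31.7, 43.4]), 27.6)
0.053 2756 (array([ 464.3, -239.3]), array([55.9, 43.4]), 27.8)
0.013 1958 (array([ 496.1, -219. ]), array([84.2, 36.1]), 25.3)
2.3667
```

View pics/w1.png

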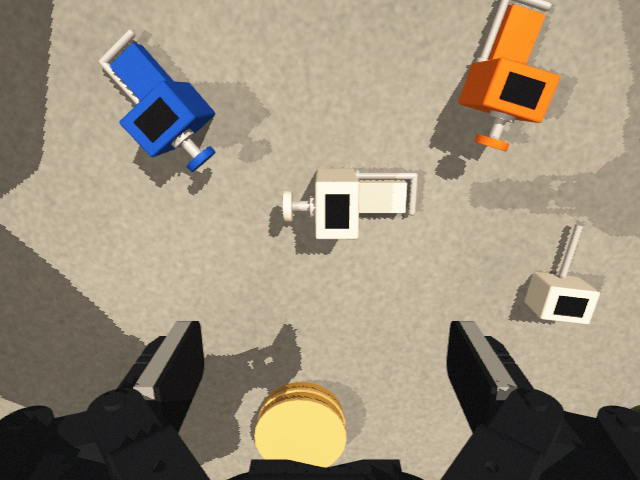

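The wrist view shows the white probe at (337,205), nose pointing right to (410,198) and button at (287,207). The cloud gives origin (475, -233.8) mm and yaw 27.7°. Next: grasp, squeeze, lift and check.

```bash
python3 - <<'E'
from m import *
a=np.radians(27.7); u=np.array([np.cos(a),np.sin(a)]); g=np.array([.475,-.2338])-.012*u
move_pose((*g,.12),ori(27.7)); line_to((*g,.022),speed=.15)
print(current_wrist_force().round(1))
gripper_to(.03); print(current_width(),current_grip_force())
line_to((*g,.16),speed=.15); pause(.2)
print(current_width(),current_grip_force(),current_tool_pos().round(4))
im,p=cloud("wrist"); cv2.imwrite("pics/w2.png",im); np.save("w2.npy",p)
z=p[...,2]
for lo,hi in((.192,.206),(.145,.165),(.13,.14)):
    q=sel(p,g,.12,lo,hi); print(lo,len(q),rect(q) if len(q) else 0)
print(current_time_s())
E
```

```text
[-1.1 -0.5  0.4]
0.03133596369069812 58.40936377644539
0.03135496853067121 59.391745179891586 [ 0.4641 -0.2392  0.1593]
0.192 16820 (array([ 463.7, -239.3]), array([88. , 45.2]), 28.8)
0.145 10968 (array([ 493.4, -220.1]), array([114.8,  37.1]), 26.1)
0.13 136 (array([ 460.5, -219. ]), array([43.9,  8.1]), 15.9)
5.5083
```

View pics/w2.png

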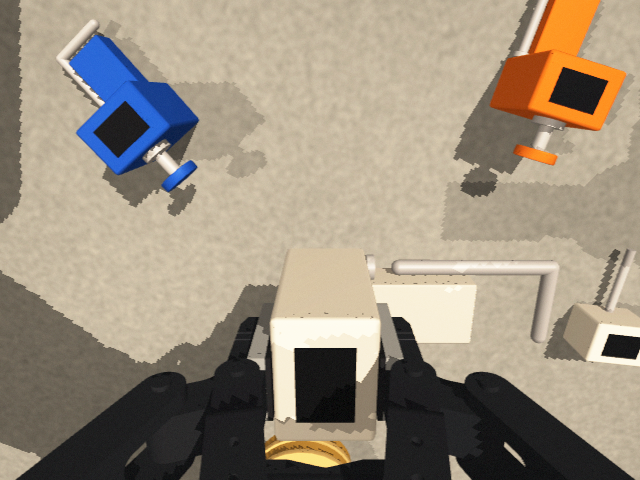

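The probe is held upright with the hook fully out: nose at (425,312), cross bar at (545,300). I'll take the in-hand offsets from this cloud.

```bash
python3 - <<'E'
from m import *
p=np.load("w2.npy"); a=np.radians(27.7); T=np.array([.4641,-.2392,.1593])
R=np.array([[np.cos(a),np.sin(a),0],[-np.sin(a),np.cos(a),0],[0,0,1]])
q=(p-T)@R.T
def rep(n,s):
    s=s[np.isfinite(s[:,2])]; print(n,len(s),np.percentile(s,[3,50,97],axis=0).round(4).tolist())
n=q[288:341,385:474].reshape(-1,3); n=n[n[:,2]>-.06]; rep("nose",n)
A=np.c_[n[:,:2],np.ones(len(n))]; print("tilt",np.linalg.lstsq(A,n[:,2],rcond=None)[0])
b=q[285:335,525:570].reshape(-1,3); rep("bar",b[b[:,2]>-.06])
h=q[320:436,272:378].reshape(-1,3); h=h[h[:,2]>.02]; rep("top",h); print("tilt",np.linalg.lstsq(np.c_[h[:,:2],np.ones(len(h))],h[:,2],rcond=None)[0], rect(n),rect(h))
E
```

```text
nose 4624 [[0.0207, -0.0103, -0.0063], [0.0402, 0.0039, -0.0051], [0.0562, 0.0112, 0.0231]]
tilt [-0.43263742  0.19071144  0.01485106]
bar 841 [[0.0855, -0.0115, -0.0138], [0.0874, -0.0006, -0.011], [0.0908, 0.0098, -0.0094]]
top 12176 [[-0.0149, -0.0178, 0.0357], [-0.0003, 0.0028, 0.037], [0.0145, 0.0205, 0.0383]]
tilt [ 0.0004027  -0.00056188  0.03699584] (array([38.1,  0.1]), array([39.5, 24.2]), 0.3) (array([0.1, 0.7]), array([42.4, 32.1]), 89.4)
```

```bash
python3 - <<'E'
from m import *
a=np.radians(10.5); u=np.array([np.cos(a),np.sin(a)]); g=np.array([.5838,.276])-.071*u
line_to((.4641,-.2392,.22),speed=.3)
move_pose((*g,.22),ori(10.5)); line_to((*g,.135),speed=.2); pause(.2)
T=current_tool_pos()
im,p=cloud("wrist"); cv2.imwrite("pics/w3.png",im); np.save("w3.npy",p)
R=np.array([[np.cos(a),np.sin(a),0],[-np.sin(a),np.cos(a),0],[0,0,1]])
q=(p-T)@R.T; np.save("q3.npy",q)
w=q+[0,0,T[2]]
s=w[(abs(w[...,0]-.071)<.03)&(abs(w[...,1])<.03)&(w[...,2]>.07)&(w[...,2]<.1)]
print(T,len(s)); 
if len(s): print(np.percentile(s,[3,50,97],axis=0).round(4).tolist(),rect(s))
print(current_width(),current_time_s())
E
```

```text
[0.51455599 0.26323909 0.13647399] 141
[[0.0648, -0.0034, 0.0703], [0.0678, 0.0035, 0.0755], [0.0724, 0.0043, 0.0849]] (array([69.8,  1. ]), array([6.7, 9.9]), 58.2)
0.0314844553301789 8.5167
```

View pics/w3.png

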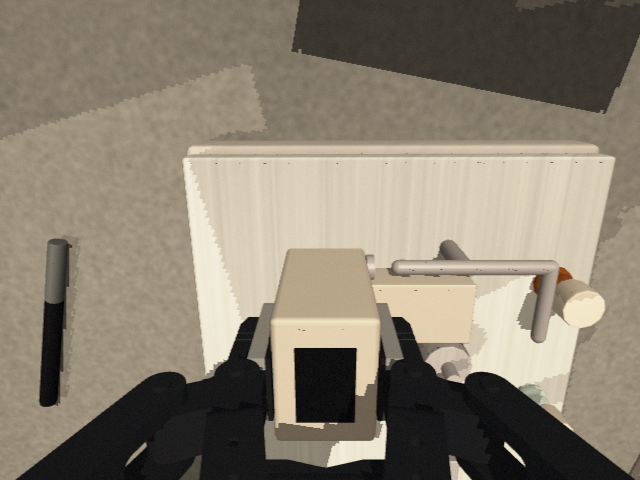

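The slim post shows behind the hook's side bar at about (455,255). In the probe frame it is at x ≈ 69 mm, y ≈ 0. That's inside the mouth, so I lower with a 2 mm back-shift, watching the force.

```bash
python3 - <<'E'
from m import *
a=np.radians(10.5); u=np.array([np.cos(a),np.sin(a)]); g=np.array([.5838,.276])-.073*u
for z in (.1,.085,.079,.076,.0745,.0735,.0725,.0715):
    line_to((*g,z),speed=.1 if z>.08 else .03); f=current_wrist_force(); t=current_tool_pos(); print(z,t.round(4),f.round(1))
    if f[2]>6: break
pause(.2); im,p=cloud("top"); cv2.imwrite("pics/t4.png",cv2.resize(im[90:270,60:300],(720,540)))
im,p=cloud("side"); cv2.imwrite("pics/s4.png",cv2.resize(im[200:380,60:300],(720,540)))
print(current_time_s())
E
```

```text
0.1 [0.5121 0.2628 0.1002] [ 1.1  0.6 -1.6]
0.085 [0.512  0.2627 0.085 ] [ 0.2  0.9 -1.3]
0.079 [0.512  0.2627 0.079 ] [-0.6  0.1 -1.5]
0.076 [0.5119 0.2627 0.0758] [ 0.1 -0.1 -1.9]
0.0745 [0.512  0.2627 0.0744] [-0.1 -0.2 -1.5]
0.0735 [0.5121 0.2628 0.0742] [-2.  -1.1  6. ]
10.7167
```

View pics/s4.png

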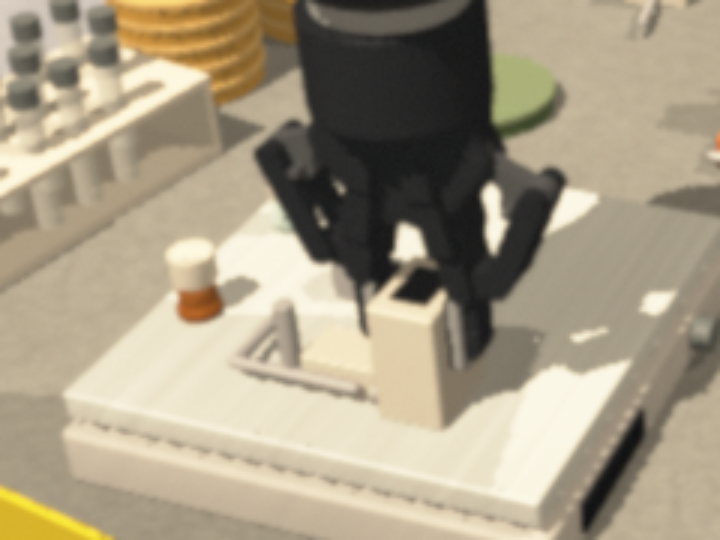

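The side view shows the probe standing flat. The slim post at (287,335) is inside the hook, between nose and cross bar. Releasing now.

```bash
python3 - <<'E'
from m import *
for w in (.045,.06,.085): gripper_to(w); print(current_width(),current_wrist_force().round(1))
t=current_tool_pos(); line_to((*t[:2],.2),speed=.15); pause(.3)
a=np.radians(10.5); R=np.array([[np.cos(a),np.sin(a),0],[-np.sin(a),np.cos(a),0],[0,0,1]])
im,p=cloud("wrist"); cv2.imwrite("pics/w5.png",im)
q=(p-[.5838,.276,.05])@R.T; h=q[(abs(q[...,0]+.065)<.04)&(abs(q[...,1])<.05)&(q[...,2]>.0575)]
print("house rel post",rect(h),np.median(h[:,2]))
s=q[(abs(q[...,0])<.012)&(abs(q[...,1])<.015)&(q[...,2]>.024)]; print("post",len(s),rect(s) if len(s) else 0)
print(current_time_s())
E
```

```text
0.045010835970339974 [ 0.3 -0.  -0.9]
0.06020935741790009 [ 0.2 -0.1  0.5]
0.0846455085338703 [ 0.4 -0.3  0. ]
house rel post (array([-64.8,   0.4]), array([79.9, 43.7]), 0.7) 0.21499867092614738
post 3232 (array([-4.1,  4.3]), array([15.8, 20.2]), 0.2)
13.0167
```

View pics/w5.png

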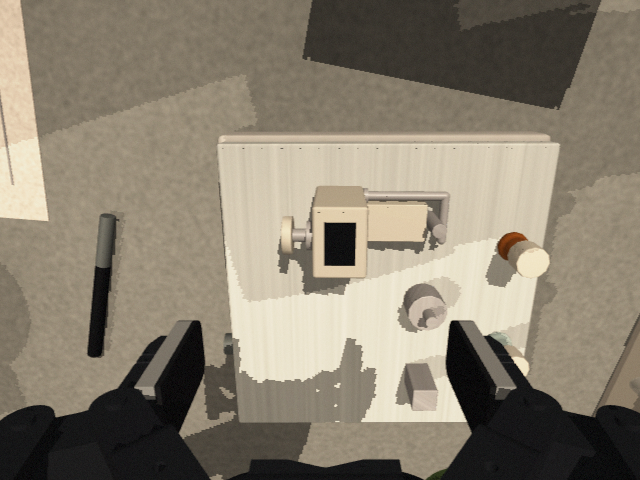

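The wrist view shows the post at (437,225) pinched between nose and cross bar, with the gripper clear. I run one numeric check that excludes gripper points, then hand in.

```bash
python3 - <<'E'
from m import *
a=np.radians(10.5); R=np.array([[np.cos(a),np.sin(a),0],[-np.sin(a),np.cos(a),0],[0,0,1]])
im,p=cloud("wrist")
q=(p-[.5838,.276,.05])@R.T
box=lambda x,y,z0,z1:q[(abs(q[...,0]-x)<.035)&(abs(q[...,1]-y)<.04)&(q[...,2]>z0)&(q[...,2]<z1)]
h=box(-.065,0,.0575,.066); H=rect(h); print("house",H,np.median(h[:,2]))
s=q[(abs(q[...,0])<.012)&(abs(q[...,1])<.015)&(q[...,2]>.031)&(q[...,2]<.04)]; S=rect(s); print("post",S)
d=S[0][0]-H[0][0]; print("dx",d)
if 59<d<67.5 and abs(np.median(h[:,2])-.06)<.005: print(close_job())
E
```

```text
house (array([-73. ,   0.4]), array([47.8, 43.7]), 0.2) 0.06135747710410304
post (array([-1.2, -0.8]), array([9.5, 9.8]), 10.9)
dx 71.8
```

The 47.8 mm extent includes the button's rim. Housing front is at -49.1, so the origin is at -65.1 and the post is 63.9 mm ahead. Button back is at -96.9, so the plunger is at about 7–8 mm. All of this is within limits, so I hand in.

```bash
python3 -c "
from bench import *
print(close_job())"
```

```text
the job is handed in; nothing more can be done
None
```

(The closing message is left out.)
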